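Find the rattling candle carton and hold it out

TASK

The blower is too loud to hear anything: before you touch the cartons, switch it off by turning the isolator's handle anticlockwise to its off position. Then find the one of the three sealed cartons on the tray that was packed without tissue, so that its candle rolls about inside: pick them up one at a time and tip or shake them end to end, to and fro, until you have the one that rattles, putting any quiet ones back upright on the tray where they stood. Hold the rattling one out level in front of the tray for the packer to take, its middle past the tray's far edge and its underside at least 10 cm above the bench, and finish still holding it there; leave everything else on the bench alone.

Things in the scene. Friction and masses are not known exactly. Their poses are not given: they have to be found in the camera images.
- handle (a joint): rotary handle of the isolator, rad: 0 = off (bar square to the conduit that leaves the box towards the blower), 1.571 = on (bar in line with the conduit). Falls as the handle turns anticlockwise seen from above. A spring detent: let go past the middle (0.785) it snaps home; 0.12 N m turns it
- handle_grip (a point): gripping point of the isolator's handle, on its vertical axis, 7 mm below the top of the bar and 101 mm above the bench; put the TCP here, pointing down. x = along the bar (turns with the handle), z up. The bar is 64 mm long, 14 mm thick, 30 mm high, black, over a 50 mm round boss whose top lies 23 mm below this point
- isolator: grey isolator box, 92 x 92 mm, 62 mm high, screwed to the bench at the left, with the blower joined to it by a 200 mm conduit towards its +y; the blower (270 mm high) stands 0.24 to 0.42 m from the box's middle on that side. Origin: under the middle of the box
- tray: aluminium sheet pan on the bench, fixed, 200 mm (x, away from the robot) x 420 mm (y), floor 3 mm thick, rim 17 mm high all round. Origin: under its middle; its far edge lies at its own x = +100 mm. The cartons stand in a row along its y
- carton_a: sealed kraft carton, 124 mm long (its x, away from the robot) x 66 mm wide (its y) x 58 mm high, about 0.25 kg, rigid, upright on the tray, paper tape lengthwise over its top, like the other two. Grip it from above across its width at mid-length, 30 to 60 N. Origin: centre of its underside. Left end of the row (tray y = +135 mm).
- carton_b: carton like carton_a, middle of the row (tray y = 0). In whichever carton rattles, a 46 mm round candle of about 0.16 kg lies crosswise and rolls up to 35 mm either way along x when tipped over about 0.15 rad or shaken lengthwise: it knocks on the ends and shifts the moment on the tool by about 0.11 N m from end to end; set level gently, it stays at that end. In the quiet ones nothing moves
- carton_c: same kind of carton, same size and frame, right end of the row (tray y = -135 mm)
- jar_a: amber glass candle jar with black lid, 72 mm diameter, 84 mm high, standing on the bench left of and beyond the tray; origin under its centre. Bystander
- jar_b: the same kind of jar, standing on the bench right of and beyond the tray. Bystander
- sample_tin: small aluminium sample tin, 41 mm diameter, 22 mm high, standing on the tray in the gap between carton_a and carton_b, near their far ends (about 55 mm beyond the row's middle line); origin under its centre. Bystander
- wick_spool: wooden spool of wick, 42 mm diameter, 32 mm high, standing on the tray in the gap between carton_b and carton_c, near their near ends (about 55 mm before the row's middle line); origin under its centre. Bystander
- tape_roll: roll of brown packing tape lying flat on the bench, 96 mm diameter, 48 mm high; origin under its centre. Bystander
- pitcher: steel pouring pitcher, 110 mm diameter, 140 mm high, with a handle on its +y side, right of the tray; origin under its centre. Bystander
- lids: stack of four black jar lids, 74 mm diameter, 52 mm high, on the bench beyond the tray; origin under its centre. Bystander

How it is judged:
By the outcome, as a careful person would: the job done as asked, in the order asked, and still so for the second after the job is handed in, while the arm keeps its last pose, push and grip.
It also fails if it takes over 72 s, if anything falls off the work surface, if the arm or the gripper's body presses on something with over 40 N, if the wrist force passes 120 N, or if a joint passes its speed limit or range.

ROBOT

A 6-joint arm with a two-finger parallel gripper is mounted at the origin on the work surface. World frame = base frame: x ahead of the robot, y to its left, z up, the work surface at z = 0. Lengths are in m, angles in rad, forces in N, time in s.
With the tool pointing down it reaches from about 0.3 to 0.85 m from the base axis. Payload 4.2 kg.
Tool frame: the origin (TCP) lies between the finger pads, 19 mm behind the fingertips; this is the grasp point; z points along the fingers, y is the line along which they close (so a half turn about z gives the same grasp; the last joint's range is limited). The gripper opens to 91 mm and grips with 3 to 60 N. Pads are 32 mm wide; open, the fingers measure 118 mm over their backs; the gripper's body (76 mm by 178 mm) begins 60 mm behind the grasp point.
Start: joints at [-1.253, 0.32, 1.565, -0, 1.257, -0.02], TCP at [0.191, -0.543, 0.233] pointing down, gripper open.
Joint ranges: [-3.11, 3.11], [-0.84, 2.01], [0.21, 2.61], [-1.34, 4.49], [0.05, 2.63], [-2.56, 2.56]. Speed limits (rad/s): [2.57, 2.57, 3.14, 3.14, 3.14, 3.14].

INTERFACE

Orientations are given as a unit quaternion [x, y, z, w].
In Python, from workcell import robot gives the robot as it stands.
- The arm moves only by the tool carry_out, never from a script. Its argument "rows" is a list of rows, each a list of 5 numbers: the closure, from -1 (fully open) to 1 (shut), then the shift along the tool's x, y, z in units of 30 mm (1.0 is 30 mm), then the turn about the tool's z in units of 6 degrees (1.0 is 6 degrees). A call has exactly 10 rows; each row shifts and turns the commanded pose from where the row before left it, along the tool's axes as they then stand; what a row does not reach is not made up. A row lasts 1/10 s, in which the tool goes at most 50 mm and 8.59 degrees, less where a joint would pass 70% of its speed; a pose out of reach is approached as far as the arm can. A call is refused whole if a number of a shift passes 1 or a number of a turn 1, either way. A call with a gripper value outside its range is refused whole. The fingers move at their own pace and stop on an object; "force" is the grip in N (left out, the last holds). Time passes only in rows, so rows that do not move let the fingers close, or fill a call up. It gives the time, the measured TCP pose, the force, the opening and the grip force at its end, in the units of the state.
- robot.read_state(): the state, without advancing time (a new reading comes with each control period).
- robot.read_camera(name): name is "scene" or "top" or "wrist"; returns a dict with "color" (420x560x3 uint8, red, green, blue), "camera_matrix" (3x3 intrinsics, pixels), "k1" (the pictures are not rectified: a ray, as slopes to the right and down, at radius r is drawn at 1 + k1 r^2 times it, then the intrinsics apply), "world_from_camera" (4x4, takes a point from camera to world coordinates); the wrist camera has in their place "hand_eye" (4x4, takes a point from camera to tool coordinates, whose origin is the TCP and whose axes are the flange's). Camera axes: x right, y down, z forward; pixel columns grow to the right and rows downward; lengths in m; the calibration is good to about 2 mm. A picture is of the moment at which its call begins: read the wrist's pose just before it. There is no depth.
- robot.finish_job(): hands the job in; it is judged then, once.
The state is a dict: "time_s": time; "q": joint angles; "qd": joint speeds; "joint_torque": joint torques, N m; "tcp_pos": TCP position; "orientation": TCP orientation; "ft_force": force on the tool from outside, world axes, zero at the start; "wrist_torque": the same for the moment, N m; "finger_gap": finger opening in m; "gripper_force": force on a finger pad.
Only numpy, scipy, OpenCV 4.12 (cv2) and the standard library are available. Lean on these libraries where they do the work, as an engineer would, in place of code of your own. Each camera call takes 0.05 s, during which the arm holds its last target. There are 200 camera calls.

## Working session

There is one attempt and no reset: what is moved stays moved. The work goes in short steps, Python scripts to look and compute and a tool call to move; the robot and the scene stay as the last step left them, time stands still between calls to the robot, and variables do not carry over. Pictures are saved under pics/ and viewed, at most 10 in all, crops included, and the job is handed in when it is done.

Besides the shell and the picture viewer there is one more tool, called after ">>>" as name(argument=value, ...), one argument or row to a line, values as JSON. carry_out: Moves the arm, as the interface text tells. Its arguments: {"type":"object","properties":{"rows":{"type":"array","items":{"type":"array","items":{"type":"number"}}},"force":{"type":"number"}},"required":["rows"]}

```bash
mkdir -p pics
python3 - <<'E'
from workcell import robot
import cv2
for n in ("top","scene"):
    r=robot.read_camera(n); cv2.imwrite(f"pics/{n}0.png",r["color"][:,:,::-1])
    print(n,r["camera_matrix"],r["k1"],r["world_from_camera"])
s=robot.read_state();print(s)
print(robot.read_camera("wrist")["hand_eye"])
E
ls
```

```text
top [[540.93241558   0.         265.92351662]
 [  0.         540.93241558 215.19372159]
 [  0.           0.           1.        ]] -0.06269935768423657 [[-0.00251794 -0.99284322  0.11939848  0.32660995]
 [-0.99997256  0.00166804 -0.0072176  -0.06828867]
 [ 0.00696678 -0.11941338 -0.99282018  1.56587781]
 [ 0.          0.          0.          1.        ]]
scene [[382.06414718   0.         276.53859751]
 [  0.         382.06414718 207.55354563]
 [  0.           0.           1.        ]] -0.07655969876225938 [[-0.57025896  0.55361645 -0.60688841  1.0712846 ]
 [ 0.82124758  0.3672216  -0.43669291  0.31504083]
 [-0.01889785 -0.74743369 -0.66406758  0.69016694]
 [ 0.          0.          0.          1.        ]]
{'time_s': 0.1, 'q': array([-1.25302463e+00,  3.20231977e-01,  1.56555361e+00,  7.52196938e-06,
        1.25741554e+00, -1.99941314e-02]), 'qd': array([-0.0004391 , -0.00275982, -0.00190491, -0.00044192,  0.00110512,
       -0.00044269]), 'joint_torque': array([ 6.69125857e-04, -4.13331234e+01, -2.32507002e+01,  7.29701528e-02,
        4.22407512e-02, -5.17898309e-05]), 'tcp_pos': array([ 0.19041598, -0.54210282,  0.23200337]), 'orientation': array([ 9.85773020e-01,  1.68080062e-01, -1.15762172e-04, -7.95866755e-04]), 'ft_force': array([-0.05245326,  0.08789307,  0.15168873]), 'wrist_torque': array([0.00424562, 0.0198296 , 0.06221984]), 'gripper_force': 0.0, 'finger_gap': 0.09100228970385699}
[[-1.70320706e-03 -9.69660271e-01 -2.44450522e-01  6.99694348e-02]
 [ 9.99998548e-01 -1.64020537e-03 -4.61290080e-04 -1.15046987e-03]
 [ 4.63456039e-05 -2.44450953e-01  9.69661657e-01 -1.52128354e-01]
 [ 0.00000000e+00  0.00000000e+00  0.00000000e+00  1.00000000e+00]]
pics
```

View pics/top0.png

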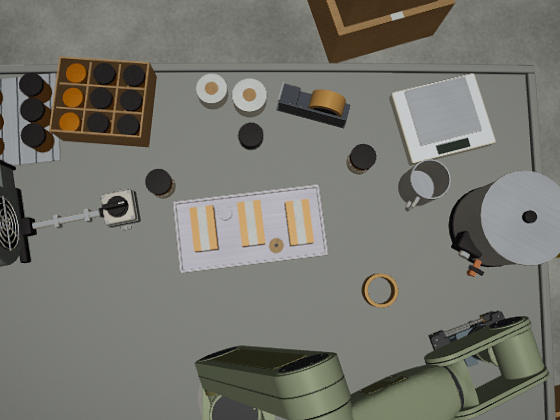

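View pics/scene0.png

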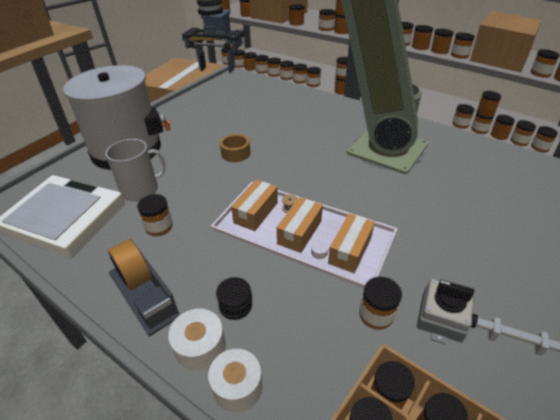

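The top view shows the tray (corners about (175,203), (320,186), (327,255), (181,271)) with cartons near (204,229), (251,223) and (299,222). The isolator is at (118,207), with its conduit running left to the blower. Next I'll measure these.

```bash
cat > h.py <<'E'
from workcell import robot
import cv2, numpy as np
from scipy.spatial.transform import Rotation as R
def cast(r,px,z,T=None):
    T=r["world_from_camera"] if T is None else T
    K=r["camera_matrix"]; d=np.array([r["k1"],0,0,0.])
    u=cv2.undistortPoints(np.float64(px).reshape(-1,1,2),K,d).reshape(-1,2)
    # k1 model: draw=1+k1 r^2 -> same as OpenCV radial
    v=np.c_[u,np.ones(len(u))]@T[:3,:3].T
    o=T[:3,3]; return o+v*((z-o[2])/v[:,2])[:,None]
def wristT(s,r):
    T=np.eye(4);T[:3,:3]=R.from_quat(s["orientation"]).as_matrix();T[:3,3]=s["tcp_pos"];return T@r["hand_eye"]
def show(s):
    print("t",round(s["time_s"],2),"tcp",s["tcp_pos"].round(4),"x-axis yaw",np.degrees(np.arctan2(*R.from_quat(s["orientation"]).as_matrix()[[1,0],0])).round(2),"zax",R.from_quat(s["orientation"]).as_matrix()[:,2].round(3),"F",s["ft_force"].round(2),"M",s["wrist_torque"].round(3),"gap",s["finger_gap"].round(4),"g",s["gripper_force"])
E
python3 - <<'E'
from h import *
r=robot.read_camera("top"); c=r["color"]; hsv=cv2.cvtColor(c,cv2.COLOR_RGB2HSV)
m=cv2.inRange(hsv,(5,90,90),(25,255,255)); m[:,:170]=0;m[:,330:]=0;m[:180]=0;m[280:]=0
n,l,st,ce=cv2.connectedComponentsWithStats(m)
for i in range(1,n):
    if st[i,4]>60: 
        q=cv2.minAreaRect(np.argwhere(l==i)[:,::-1].astype(np.float32)); print(st[i],ce[i].round(1),q, cast(r,[q[0]],.061).round(4))
# tray outline
g=cv2.inRange(hsv,(0,0,150),(180,60,255)); g[:,:170]=0;g[:,335:]=0;g[:180]=0;g[280:]=0
g=cv2.morphologyEx(g|m,cv2.MORPH_CLOSE,np.ones((5,5)))
k=max(cv2.findContours(g,0,2)[0],key=cv2.contourArea); q=cv2.minAreaRect(k); b=cv2.boxPoints(q)
w=cast(r,b,.015); print("tray",w.round(4),w.mean(0), [np.degrees(np.arctan2(*(w[(i+1)%4]-w[i])[[1,0]])).round(1) for i in range(4)],[np.linalg.norm(w[(i+1)%4]-w[i]).round(3) for i in range(4)])
# isolator
s=c[180:240,60:150]; 
f=cv2.resize(c[150:290,60:340,::-1],None,fx=2.8,fy=2.8,interpolation=cv2.INTER_CUBIC); cv2.imwrite("pics/crop.png",f)
E
```

```text
[302 199  12  45 275] [307.2 220.9] ((307.229248046875, 220.96946716308594), (43.878353118896484, 6.277776718139648), 82.40535736083984) [[ 0.4911 -0.1949  0.061 ]]
[253 200  12  45 280] [258.7 222. ] ((258.6760559082031, 221.97903442382812), (44.04611587524414, 6.548994064331055), 83.21102905273438) [[ 0.4885 -0.0589  0.061 ]]
[285 201  13  45 323] [290.8 223.1] ((290.8077087402344, 222.96156311035156), (43.78425979614258, 7.318049430847168), 82.87498474121094) [[ 0.4856 -0.1488  0.061 ]]
[237 202  12  45 274] [242.7 223.9] ((242.6969451904297, 223.9149932861328), (43.91853332519531, 6.246406555175781), 83.04703521728516) [[ 0.4831 -0.0142  0.061 ]]
[190 207  11  45 279] [194.9 229.3] ((194.91232299804688, 229.1671142578125), (44.07229232788086, 6.2810869216918945), 83.9909896850586) [[0.4686 0.1193 0.061 ]]
[206 206  12  44 338] [211.6 227.3] ((211.6463165283203, 227.31707763671875), (43.620460510253906, 7.619776725769043), 83.6598129272461) [[0.4737 0.0725 0.061 ]]
[270 239  13  13 132] [275.9 245. ] ((276.0, 245.0), (12.0, 12.0), 90.0) [[ 0.4239 -0.1071  0.061 ]]
tray [[ 0.5542  0.1957  0.015 ]
 [ 0.607  -0.2345  0.015 ]
 [ 0.3996 -0.2567  0.015 ]
 [ 0.3485  0.167   0.015 ]] [ 0.4773238  -0.03211586  0.015     ] [np.float64(-83.0), np.float64(-173.9), np.float64(96.9), np.float64(7.9)] [np.float64(0.433), np.float64(0.209), np.float64(0.427), np.float64(0.208)]
```

View pics/crop.png

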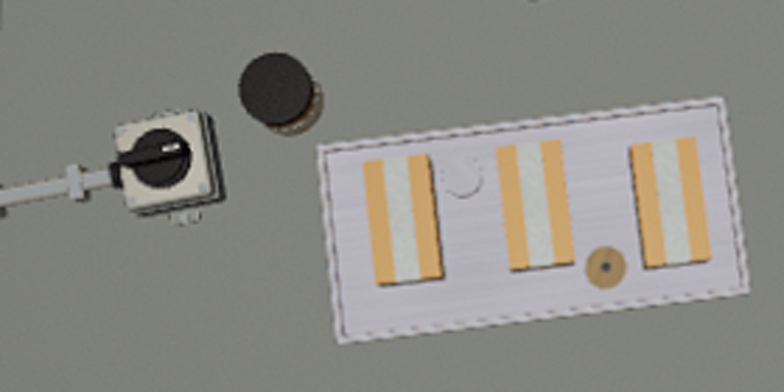

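The crop shows the grey box with its bar in line with the conduit, so the isolator is on. The boss is at about crop (160,157), which is full-picture pixel (117,206). I'll compute the poses and the delta to a viewing pose.

```bash
cat >> h.py <<'E'
def delta(s,target,yaw=None):
    M=R.from_quat(s["orientation"]).as_matrix(); d=M.T@(np.array(target)-s["tcp_pos"])/0.03
    print("to",np.round(target,4),"units xyz",d.round(2),end=" ")
    if yaw is not None:
        y=np.degrees(np.arctan2(M[1,0],M[0,0])); e=(yaw-y+180)%360-180; print("turn units",round(-e/6,2),end="")
    print()
E
python3 - <<'E'
from h import *
r=robot.read_camera("top"); s=robot.read_state()
P=lambda x,y:(60+x/2.8,150+y/2.8)
print("boss",cast(r,[P(160,157)],.08).round(4),"boxtop",cast(r,[P(117,125),P(203,110),P(215,200),P(130,215)],.062).round(4))
b=cast(r,[P(122,164),P(188,150)],.108); print("bar",b.round(4))
c=cast(r,[P(0,200),P(110,178)],.03); print("conduit yaw",np.degrees(np.arctan2(*(c[0]-c[1])[[1,0]])))
# cartons: convex hull of both strips
hsv=cv2.cvtColor(r["color"],cv2.COLOR_RGB2HSV); m=cv2.inRange(hsv,(5,90,90),(25,255,255))
for n,(a,e) in dict(a=(185,222),b=(232,268),c=(280,316)).items():
    mm=m[198:252,a:e].copy(); k=[x for x in cv2.findContours(mm,0,1)[0] if cv2.contourArea(x)>150]
    p=cast(r,(np.vstack(k).reshape(-1,2)+[a,198]).astype(float),.061)
    q=cv2.minAreaRect((p[:,:2]*1000).astype(np.float32)); print(n,q)
    for name,px in (("strip",k),):
        for x in px:
            v=cv2.fitLine((cast(r,np.argwhere(cv2.drawContours(np.zeros_like(mm),[x],-1,1,-1))[:,::-1]+[a,198.],.061)[:,:2]*1000).astype(np.float32),2,0,.01,.01).ravel(); print("  yaw",np.degrees(np.arctan(v[1]/v[0])).round(2),v[2:])
delta(s,[.51,.32,.233],97)
E
```

```text
boss [[0.5315 0.3345 0.08  ]] boxtop [[0.5667 0.3842 0.062 ]
 [0.5818 0.2972 0.062 ]
 [0.4905 0.2826 0.062 ]
 [0.4755 0.3679 0.062 ]]
bar [[0.5209 0.3641 0.108 ]
 [0.5345 0.2997 0.108 ]]
conduit yaw 101.24227859994342
a ((471.65985107421875, 95.01881408691406), (123.88280487060547, 66.46061706542969), 6.746414661407471)
  yaw 6.73 [468.2273 119.3403]
  yaw 6.95 [473.7304    72.636635]
b ((486.03369140625, -36.642578125), (123.90535736083984, 62.69074630737305), 7.0963006019592285)
  yaw 6.89 [483.24066  -14.307146]
  yaw 6.9 [488.63284  -59.051197]
c ((488.52191162109375, -171.08203125), (123.61029815673828, 65.53816223144531), 6.866438865661621)
  yaw 6.71 [ 485.3103  -148.84093]
  yaw 6.63 [ 491.0686  -194.92075]
to [0.51  0.32  0.233] units xyz [ 19.57 -23.59  -0.  ] turn units -12.94
```

>>> carry_out(
  rows=[
    [-1,0.8,-1,0,0],
    [-1,0.8,-1,0,0],
    [-1,0.8,-1,0,0],
    [-1,0.8,-1,0,0],
    [-1,0.8,-1,0,0],
    [-1,0.8,-1,0,0],
    [-1,0.8,-1,0,0],
    [-1,0.8,-1,0,0],
    [-1,0.8,-1,0,0],
    [-1,0.8,-1,0,0],
  ],
  force=30,
)

```text
time_s: 1.25
tcp_pos: [0.3177, -0.1785, 0.2329]
orientation: [0.986, 0.168, 0.0, 0.0]
ft_force: [1.1, -1.0, -0.1]
finger_gap: 0.091
gripper_force: 0.0
```

>>> carry_out(
  rows=[
    [-1,0.8,-1,0,0],
    [-1,0.8,-1,0,0],
    [-1,0.8,-1,0,0],
    [-1,0.8,-1,0,0],
    [-1,0.8,-1,0,0],
    [-1,0.8,-1,0,0],
    [-1,0.8,-1,0,0],
    [-1,0.8,-1,0,0],
    [-1,0.8,-1,0,0],
    [-1,0.8,-1,0,0],
  ],
)

```text
time_s: 2.25
tcp_pos: [0.4448, 0.1843, 0.2327]
orientation: [0.986, 0.168, 0.0, 0.0]
ft_force: [0.4, -0.8, 0.1]
finger_gap: 0.0912
gripper_force: 0.0
```

>>> carry_out(
  rows=[
    [-1,0.8,-1,0,0],
    [-1,0.8,-1,0,0],
    [-1,0.8,-1,0,0],
    [-1,0.8,-0.6,0,0],
    [-1,0.4,0,0,0],
    [-1,0,0,0,-1],
    [-1,0,0,0,-1],
    [-1,0,0,0,-1],
    [-1,0,0,0,-1],
    [-1,0,0,0,-1],
  ],
)

```text
time_s: 3.25
tcp_pos: [0.5107, 0.3191, 0.2327]
orientation: [0.908, 0.419, -0.0, 0.0]
ft_force: [-0.0, -0.2, -0.3]
finger_gap: 0.0916
gripper_force: 0.0
```

>>> carry_out(
  rows=[
    [-1,0,0,0,-1],
    [-1,0,0,0,-1],
    [-1,0,0,0,-1],
    [-1,0,0,0,-1],
    [-1,0,0,0,-1],
    [-1,0,0,0,-1],
    [-1,0,0,0,-1],
    [-1,0,0,0,-1],
    [-1,0,0,0,-0.6],
    [-1,0,0,0,0],
  ],
)

```text
time_s: 4.25
tcp_pos: [0.5107, 0.3192, 0.2327]
orientation: [0.637, 0.771, -0.0, 0.0]
ft_force: [0.5, -0.6, -0.6]
finger_gap: 0.0913
gripper_force: 0.0
```

Run:
```python
from h import *
s=robot.read_state(); r=robot.read_camera("wrist"); show(s); print(s["q"].round(2))
cv2.imwrite("pics/w1.png",r["color"][:,:,::-1]); delta(s,[.53,.333,.101],101)
T=wristT(s,r)
p=np.linalg.inv(T)@np.array([.53,.333,.08,1]); print(r["camera_matrix"]@(p[:3]/p[2]))
```

```text
Traceback (most recent call last):
  File "h.py", line 14, in show
    print("t",round(s["time_s"],2),"tcp",s["tcp_pos"].round(4),"x-axis yaw",np.degrees(np.arctan2(*R.from_quat(s["orientation"]).as_matrix()[[1,0],0])).round(2),"zax",R.from_quat(s["orientation"]).as_matrix()[:,2].round(3),"F",s["ft_force"].round(2),"M",s["wrist_torque"].round(3),"gap",s["finger_gap"].round(4),"g",s["gripper_force"])
                                                                                                                                                                                                                                                                                               ^^^^^^^^^^^^^^^^^^^^^
AttributeError: 'float' object has no attribute 'round'
```

```bash
sed -i 's/s\["finger_gap"\].round(4)/round(s["finger_gap"],4)/' h.py
python3 - <<'E'
from h import *
s=robot.read_state(); r=robot.read_camera("wrist"); show(s); print(s["q"].round(2))
cv2.imwrite("pics/w1.png",r["color"][:,:,::-1]); delta(s,[.53,.333,.101],101)
T=wristT(s,r)
p=np.linalg.inv(T)@np.array([.53,.333,.08,1]); print(r["camera_matrix"]@(p[:3]/p[2]))
E
```

```text
t 4.3 tcp [0.5107 0.3194 0.2327] x-axis yaw 100.84 zax [-0.    -0.001 -1.   ] F [-0.51  0.48  0.43] M [-0.034 -0.089  0.024] gap 0.0909 g 0.0
[ 0.54  0.36  1.5  -0.    1.28  0.35]
to [0.53  0.333 0.101] units xyz [0.33 0.72 4.39] turn units -0.03
[304.44378519 191.7652342    1.        ]
```

View pics/w1.png

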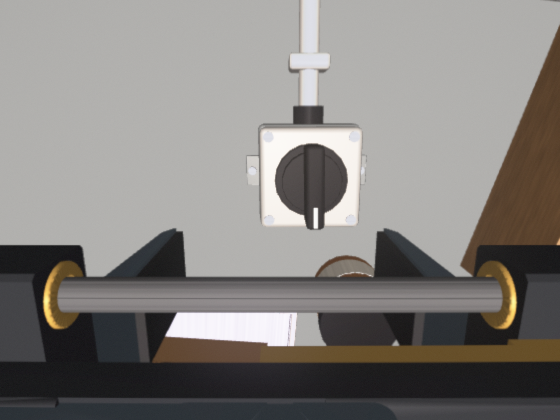

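The wrist view shows the box at (260–360, 125–226), the boss centred at about (311,180), and the bar lying vertically at x≈315, down to (315,228).

Run:
```python
from h import *
s=robot.read_state(); r=robot.read_camera("wrist"); T=wristT(s,r)
b=cast(r,[(311,180)],.078,T); print("boss",b.round(4))
x=cast(r,[(262,128),(359,127),(360,226),(260,226)],.062,T);print("box",x.mean(0).round(4),np.degrees(np.arctan2(*(x[0]-x[3])[[1,0]])),np.degrees(np.arctan2(*(x[1]-x[2])[[1,0]])))
e=cast(r,[(315,228),(313.5,152)],.108,T);print("bar",e.round(4),np.degrees(np.arctan2(*(e[1]-e[0])[[1,0]])))
delta(s,[*b[0,:2],.101],None)
```

```text
boss [[0.5335 0.3434 0.078 ]]
box [0.5344 0.3424 0.062 ] 98.90395512058177 104.2501351730329
bar [[0.5408 0.3122 0.108 ]
 [0.5277 0.3683 0.108 ]] 103.13347148225215
to [0.5335 0.3434 0.101 ] units xyz [0.64 0.9  4.39]
```

>>> carry_out(
  rows=[
    [-1,0.32,0.45,0.2,0],
    [-1,0.32,0.45,0.5,0],
    [-1,0,0,0.8,-0.15],
    [-1,0,0,0.8,0],
    [-1,0,0,0.8,0],
    [-1,0,0,0.7,0],
    [-1,0,0,0.4,0],
    [-1,0,0,0.15,0],
    [-1,0,0,0,0],
    [0.3,0,0,0,0],
  ],
)

```text
time_s: 5.4
tcp_pos: [0.5343, 0.3448, 0.1032]
orientation: [0.63, 0.776, 0.001, 0.0]
ft_force: [0.0, 1.0, 0.5]
finger_gap: 0.0855
gripper_force: 0.0
```

>>> carry_out(
  rows=[
    [1,0,0,0,0],
    [1,0,0,0,0],
    [1,0,0,0,0],
    [1,0,0,0,0],
    [1,0,0,0,0],
    [1,0,0,0,0],
    [1,0,0,0,0],
    [1,0,0,0,0],
    [1,0,0,0,0],
    [1,0,0,0,0],
  ],
)

```text
time_s: 6.4
tcp_pos: [0.5328, 0.3442, 0.1022]
orientation: [0.63, 0.776, -0.001, -0.0]
ft_force: [-2.9, -0.6, 1.1]
finger_gap: 0.0138
gripper_force: 30.0
```

```bash
python3 -c "
from h import *
show(robot.read_state())"
```

```text
t 6.4 tcp [0.5328 0.3442 0.1022] x-axis yaw 101.84 zax [-0.002 -0.    -1.   ] F [-2.94 -0.61  1.06] M [-0.028  0.283 -0.011] gap 0.0138 g 29.997464418411255
```

>>> carry_out(
  rows=[
    [1,0,0,0,-1],
    [1,0,0,0,-1],
    [1,0,0,0,-1],
    [1,0,0,0,-1],
    [1,0,0,0,-1],
    [1,0,0,0,-1],
    [1,0,0,0,-1],
    [1,0,0,0,-1],
    [1,0,0,0,-1],
    [1,0,0,0,-1],
  ],
)

```text
time_s: 7.4
tcp_pos: [0.5299, 0.3416, 0.1021]
orientation: [0.155, 0.988, -0.004, -0.004]
ft_force: [-9.8, -7.6, 7.8]
finger_gap: 0.0134
gripper_force: 30.0
```

>>> carry_out(
  rows=[
    [1,0,0,0,-1],
    [1,0,0,0,-1],
    [1,0,0,0,-1],
    [1,0,0,0,-1],
    [1,0,0,0,-0.8],
    [1,0,0,0,0],
    [1,0,0,0,0],
    [1,0,0,0,0],
    [-1,0,0,0,0],
    [-1,0,0,0,0],
  ],
)

```text
time_s: 8.4
tcp_pos: [0.5339, 0.3443, 0.1023]
orientation: [-0.093, 0.996, 0.0, 0.0]
ft_force: [0.5, 0.8, 0.9]
finger_gap: 0.027
gripper_force: 0.0
```

>>> carry_out(
  rows=[
    [-1,0,0,0,0],
    [-1,0,0,0,0],
    [-1,0,0,0,0],
    [-1,0,0,0,0],
    [-1,0,0,-0.5,0],
    [-1,0,0,-1,0],
    [-1,0,0,-1,0],
    [-1,0,0,-1,0],
    [-1,0,0,-0.5,0],
    [-1,0,0,0,0],
  ],
)

```text
time_s: 9.4
tcp_pos: [0.5347, 0.3451, 0.2251]
orientation: [-0.093, 0.996, 0.001, 0.003]
ft_force: [0.6, 1.0, 0.5]
finger_gap: 0.0911
gripper_force: 0.0
```

Run:
```python
from h import *
s=robot.read_state(); show(s); print(s["q"].round(2)); r=robot.read_camera("top")
cv2.imwrite("pics/w2.png",robot.read_camera("wrist")["color"][:,:,::-1])
delta(s,[.471,.096,.2],186.9)
delta(s,[.471,.096,.12],186.9)
```

```text
t 9.4 tcp [0.5347 0.3451 0.2251] x-axis yaw -169.34 zax [ 0.005  0.003 -1.   ] F [0.56 0.98 0.49] M [ 0.098 -0.138  0.018] gap 0.0911 g 0.0
[ 0.56  0.42  1.43 -0.    1.29 -1.2 ]
to [0.471 0.096 0.2  ] units xyz [ 3.63 -7.77  0.8 ] turn units 0.63
to [0.471 0.096 0.12 ] units xyz [ 3.64 -7.77  3.47] turn units 0.63
```

View pics/w2.png

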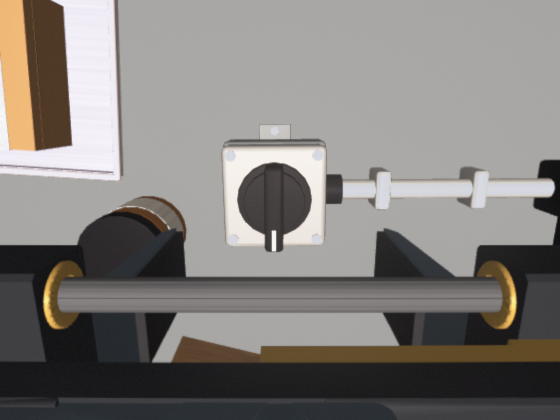

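The handle now sits square to the conduit at (274,205), so the isolator is off. Next, carton A.

>>> carry_out(
  rows=[
    [-1,0.4,-0.8,0,0],
    [-1,0.5,-1,0.1,0],
    [-1,0.5,-1,0.1,0],
    [-1,0.5,-1,0.1,0],
    [-1,0.5,-1,0.1,0],
    [-1,0.5,-1,0.1,0],
    [-1,0.5,-1,0.2,0],
    [-1,0.2,-0.8,0.1,0.2],
    [-1,0,-0.15,0,0.43],
    [-1,0,0,0,0],
  ],
)

```text
time_s: 10.5
tcp_pos: [0.4694, 0.0948, 0.1967]
orientation: [-0.059, 0.998, -0.0, -0.002]
ft_force: [0.1, -0.1, -0.1]
finger_gap: 0.0916
gripper_force: 0.0
```

```bash
cat >> h.py <<'E'
def carton(s,r,T,z=.061):
    hsv=cv2.cvtColor(r["color"],cv2.COLOR_RGB2HSV); m=cv2.inRange(hsv,(5,90,60),(25,255,255)); return m
E
python3 - <<'E'
from h import *
s=robot.read_state(); show(s); r=robot.read_camera("wrist"); T=wristT(s,r)
cv2.imwrite("pics/w3.png",r["color"][:,:,::-1])
for n,p in dict(a=(.471,.096),b=(.486,-.0365),c=(.488,-.171)).items():
    q=np.linalg.inv(T)@np.array([*p,.061,1]); print(n,(r["camera_matrix"]@(q[:3]/q[2])).round(0))
delta(s,[.471,.096,.036],186.9)
E
```

```text
t 10.5 tcp [0.4694 0.0948 0.1967] x-axis yaw -173.23 zax [-0.003 -0.001 -1.   ] F [ 0.15 -0.07 -0.09] M [ 0.124 -0.115  0.035] gap 0.0916 g 0.0
a [279. 208.   1.]
b [109. 207.   1.]
c [-66. 190.   1.]
to [0.471 0.096 0.036] units xyz [-0.08  0.04  5.36] turn units -0.02
```

View pics/w3.png

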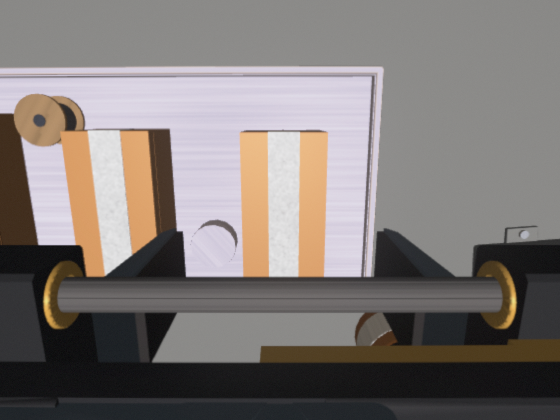

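The wrist view shows carton A centred at column ≈284 with its near top edge at row 131 (columns 241–326). Carton B's near edge spans (67,131) to (153,130).

Run:
```python
from h import *
s=robot.read_state(); r=robot.read_camera("wrist"); T=wristT(s,r)
for n,px in dict(a=[(241.5,131),(326,131),(244,270),(324,270)],b=[(67,131),(153,130)]).items():
    p=cast(r,px,.061,T); m=p[:2].mean(0); d=p[0]-p[1]; yaw=np.degrees(np.arctan2(-d[0],d[1])); y=np.radians(-0.0)
    print(n,p.round(4).tolist(),yaw)
    f=np.radians(6.9); c=m[:2]+.062*np.array([np.cos(f),np.sin(f)]); print("centre",c.round(4),"w",np.linalg.norm(d))
    if n=="a": delta(s,[*c,.036],186.9)
```

```text
a [[0.4161, 0.0619, 0.061], [0.4087, 0.1245, 0.061], [0.5266, 0.0744, 0.061], [0.5189, 0.1393, 0.061]] -173.2274571260814
centre [0.4739 0.1007] w 0.06304173397625429
to [0.4739 0.1007 0.036 ] units xyz [-0.18  0.16  5.37] turn units -0.01
b [[0.4313, -0.068, 0.061], [0.4231, -0.0038, 0.061]] -172.72899898634986
centre [ 0.4887 -0.0285] w 0.06472368376456446
```

>>> carry_out(
  rows=[
    [-1,-0.15,0.15,0.3,0],
    [-1,0,0,0.7,0],
    [-1,0,0,0.9,0],
    [-1,0,0,0.9,0],
    [-1,0,0,0.9,0],
    [-1,0,0,0.8,0],
    [-1,0,0,0.5,0],
    [-1,0,0,0.3,0],
    [-1,0,0,0.06,0],
    [0.2,0,0,0,0],
  ],
  force=45,
)

```text
time_s: 11.6
tcp_pos: [0.4745, 0.1012, 0.0373]
orientation: [-0.06, 0.998, -0.0, 0.0]
ft_force: [0.3, 0.2, 0.2]
finger_gap: 0.086
gripper_force: 0.0
```

>>> carry_out(
  rows=[
    [1,0,0,0,0],
    [1,0,0,0,0],
    [1,0,0,0,0],
    [1,0,0,0,0],
    [1,0,0,-0.2,0],
    [1,0,0,-0.6,0],
    [1,0,0,-1,0],
    [1,0,0,-1,0],
    [1,0,0,-0.8,0],
    [1,0,0,-0.4,0],
  ],
)

```text
time_s: 12.6
tcp_pos: [0.4747, 0.1011, 0.1594]
orientation: [-0.06, 0.998, 0.0, 0.001]
ft_force: [0.3, 0.3, -2.5]
finger_gap: 0.0653
gripper_force: 45.0
```

```bash
python3 -c "
from h import *
show(robot.read_state())"
```

```text
t 12.6 tcp [0.4747 0.1011 0.1594] x-axis yaw -173.14 zax [ 0.003  0.001 -1.   ] F [ 0.3   0.29 -2.5 ] M [ 0.12  -0.169  0.007] gap 0.0653 g 44.99895483255386
```

>>> carry_out(
  rows=[
    [1,1,0,0,0],
    [1,0.85,0,0,0],
    [1,0.7,0,0,0],
    [1,0.55,0,0,0],
    [1,0.4,0,0,0],
    [1,0.3,0,0,0],
    [1,0.2,0,0,0],
    [1,0,0,0,0],
    [1,0,0,0,0],
    [1,0,0,0,0],
  ],
)

```text
time_s: 13.6
tcp_pos: [0.3558, 0.0866, 0.1575]
orientation: [-0.06, 0.998, -0.0, 0.0]
ft_force: [0.2, -0.0, -3.7]
finger_gap: 0.0658
gripper_force: 45.0
```

```bash
python3 -c "
from h import *
show(robot.read_state())"
```

```text
t 13.6 tcp [0.3558 0.0866 0.1575] x-axis yaw -173.13 zax [ 0.001  0.    -1.   ] F [ 0.21 -0.03 -3.74] M [ 0.101 -0.122 -0.016] gap 0.0658 g 44.998920634388924
```

>>> carry_out(
  rows=[
    [1,-1,0,0,0],
    [1,-0.85,0,0,0],
    [1,-0.7,0,0,0],
    [1,-0.55,0,0,0],
    [1,-0.4,0,0,0],
    [1,-0.3,0,0,0],
    [1,-0.2,0,0,0],
    [1,0,0,0,0],
    [1,0,0,0,0],
    [1,0,0,0,0],
  ],
)

```text
time_s: 14.6
tcp_pos: [0.4735, 0.1008, 0.1574]
orientation: [-0.06, 0.998, -0.0, -0.0]
ft_force: [1.4, 0.0, -2.5]
finger_gap: 0.0658
gripper_force: 45.0
```

```bash
python3 -c "
from h import *
show(robot.read_state())"
```

```text
t 14.6 tcp [0.4735 0.1008 0.1574] x-axis yaw -173.12 zax [-0.001 -0.    -1.   ] F [ 1.36  0.01 -2.52] M [ 0.105 -0.114  0.005] gap 0.0658 g 44.999392703175545
```

>>> carry_out(
  rows=[
    [1,-1,0,0,0],
    [1,1,0,0,0],
    [1,1,0,0,0],
    [1,0.85,0,0,0],
    [1,0.7,0,0,0],
    [1,0.5,0,0,0],
    [1,0.35,0,0,0],
    [1,0.2,0,0,0],
    [1,0,0,0,0],
    [1,0,0,0,0],
  ],
)

```text
time_s: 15.6
tcp_pos: [0.3678, 0.088, 0.1576]
orientation: [-0.06, 0.998, 0.0, 0.001]
ft_force: [-0.1, -0.4, -3.3]
finger_gap: 0.0658
gripper_force: 45.0
```

```bash
python3 -c "
from h import *
show(robot.read_state())
for i in range(4): robot.read_camera('top'); show(robot.read_state())"
```

```text
t 15.6 tcp [0.3678 0.088  0.1576] x-axis yaw -173.12 zax [ 0.001  0.    -1.   ] F [-0.05 -0.38 -3.33] M [ 0.125 -0.221  0.006] gap 0.0658 g 44.99928072094917
t 15.65 tcp [0.368  0.0881 0.1576] x-axis yaw -173.13 zax [ 0.001  0.    -1.   ] F [ 0.22  0.4  -3.02] M [ 0.109 -0.239  0.018] gap 0.0658 g 44.99937281012535
t 15.7 tcp [0.3679 0.0881 0.1575] x-axis yaw -173.13 zax [ 0.001  0.    -1.   ] F [ 0.94 -0.04 -3.2 ] M [ 0.074 -0.204  0.032] gap 0.0656 g 44.99941058456898
t 15.75 tcp [0.3678 0.088  0.1575] x-axis yaw -173.13 zax [ 0.001  0.    -1.   ] F [ 0.15  0.07 -2.32] M [ 0.132 -0.174  0.012] gap 0.0662 g 44.999391585588455
t 15.8 tcp [0.3677 0.088  0.1574] x-axis yaw -173.13 zax [ 0. -0. -1.] F [ 0.39 -0.69 -2.53] M [ 0.063 -0.119  0.012] gap 0.0658 g 44.99930016696453
```

>>> carry_out(
  rows=[
    [1,1,0,0,0],
    [1,-1,0,0,0],
    [1,-1,0,0,0],
    [1,-0.85,0,0,0],
    [1,-0.7,0,0,0],
    [1,-0.5,0,0,0],
    [1,-0.35,0,0,0],
    [1,-0.2,0,0,0],
    [1,0,0,0,0],
    [1,0,0,0,0],
  ],
)

```text
time_s: 16.8
tcp_pos: [0.4735, 0.1007, 0.1572]
orientation: [-0.06, 0.998, -0.0, -0.001]
ft_force: [-0.5, -1.1, -3.2]
finger_gap: 0.0659
gripper_force: 45.0
```

```bash
python3 -c "
from h import *
show(robot.read_state())
for i in range(4): robot.read_camera('top'); show(robot.read_state())"
```

```text
t 16.8 tcp [0.4735 0.1007 0.1572] x-axis yaw -173.12 zax [-0.001 -0.    -1.   ] F [-0.52 -1.05 -3.18] M [ 0.08  -0.038  0.011] gap 0.0659 g 44.999446123838425
t 16.85 tcp [0.4733 0.1007 0.1573] x-axis yaw -173.12 zax [-0.001 -0.    -1.   ] F [-0.51 -0.03 -3.11] M [ 0.112 -0.087  0.025] gap 0.0658 g 44.99937102198601
t 16.9 tcp [0.4734 0.1007 0.1574] x-axis yaw -173.12 zax [-0.001 -0.    -1.   ] F [ 0.07  0.18 -2.15] M [ 0.122 -0.051 -0.018] gap 0.0659 g 44.99941863119602
t 16.95 tcp [0.4735 0.1008 0.1575] x-axis yaw -173.12 zax [-0.001 -0.    -1.   ] F [ 0.47 -0.48 -3.25] M [ 0.119 -0.091 -0.021] gap 0.0657 g 44.99948009848595
t 17.0 tcp [0.4736 0.1008 0.1575] x-axis yaw -173.12 zax [-0. -0. -1.] F [-0.09  0.11 -3.25] M [ 0.052 -0.111  0.006] gap 0.0661 g 44.99935068190098
```

```bash
cat > meas.py <<'E'
from h import *
a=[]
for i in range(14): robot.read_camera('top'); s=robot.read_state(); a.append([*s["wrist_torque"],*s["ft_force"]])
a=np.array(a); f=R.from_quat(s["orientation"]).as_matrix()
show(s); print("My tool",(a[:,:3]@f[:,1]).round(3),"mean",a.mean(0).round(3),"sd",a.std(0).round(3))
E
python3 meas.py
```

```text
t 17.7 tcp [0.4742 0.1009 0.1574] x-axis yaw -173.13 zax [-0. -0. -1.] F [-0.61  0.59 -3.09] M [ 0.091 -0.062 -0.007] gap 0.0658 g 44.9993247538805
My tool [-0.04  -0.11  -0.117 -0.061 -0.108 -0.014 -0.111 -0.111 -0.142 -0.059
 -0.065 -0.076 -0.09  -0.072] mean [ 0.089 -0.074  0.003  0.038  0.324 -2.665] sd [0.027 0.032 0.028 0.666 0.495 0.505]
```

>>> carry_out(
  rows=[
    [1,-1,0,0,0],
    [1,1,0,0,0],
    [1,1,0,0,0],
    [1,0.85,0,0,0],
    [1,0.7,0,0,0],
    [1,0.5,0,0,0],
    [1,0.35,0,0,0],
    [1,0.2,0,0,0],
    [1,0,0,0,0],
    [1,0,0,0,0],
  ],
)

```text
time_s: 18.7
tcp_pos: [0.3679, 0.0881, 0.1576]
orientation: [-0.06, 0.998, 0.0, 0.001]
ft_force: [0.4, -0.4, -2.5]
finger_gap: 0.0658
gripper_force: 45.0
```

```bash
python3 meas.py
```

```text
t 19.4 tcp [0.367  0.0879 0.1574] x-axis yaw -173.12 zax [ 0. -0. -1.] F [-1.61 -0.83 -2.23] M [ 0.108 -0.169  0.01 ] gap 0.0658 g 44.99932810664177
My tool [-0.268 -0.235 -0.245 -0.199 -0.214 -0.223 -0.18  -0.149 -0.239 -0.179
 -0.207 -0.204 -0.209 -0.18 ] mean [ 0.103 -0.198  0.    -0.17   0.052 -2.718] sd [0.017 0.03  0.029 0.657 0.589 0.412]
```

>>> carry_out(
  rows=[
    [1,1,0,0,0],
    [1,-1,0,0,0],
    [1,-1,0,0,0],
    [1,-0.85,0,0,0],
    [1,-0.7,0,0,0],
    [1,-0.5,0,0,0],
    [1,-0.35,0,0,0],
    [1,-0.2,0,0,0],
    [1,0,0,0,0],
    [1,0,0,0,0],
  ],
)

```text
time_s: 20.4
tcp_pos: [0.4734, 0.1007, 0.1573]
orientation: [-0.06, 0.998, -0.0, -0.001]
ft_force: [0.2, -0.1, -2.9]
finger_gap: 0.066
gripper_force: 45.0
```

```bash
python3 meas.py
```

```text
t 21.1 tcp [0.4742 0.1008 0.1574] x-axis yaw -173.13 zax [-0. -0. -1.] F [ 0.03  0.18 -2.09] M [ 0.118 -0.111 -0.038] gap 0.0655 g 44.99932162463665
My tool [-0.106 -0.086 -0.096 -0.083 -0.059 -0.036 -0.075 -0.126 -0.092 -0.092
 -0.148 -0.074 -0.081 -0.125] mean [ 0.096 -0.08  -0.017  0.195 -0.201 -2.398] sd [0.022 0.028 0.021 0.358 0.515 0.4  ]
```

>>> carry_out(
  rows=[
    [1,-1,0,0,0],
    [1,-1,0,0,0],
    [1,-1,0,0,0],
    [1,1,0,0,0],
    [1,0.8,0,0,0],
    [1,0.6,0,0,0],
    [1,0.4,0,0,0],
    [1,0.2,0,0,0],
    [1,0,0,0,0],
    [1,0,0,0,0],
  ],
)

```text
time_s: 22.1
tcp_pos: [0.4752, 0.101, 0.1577]
orientation: [-0.06, 0.998, 0.0, 0.001]
ft_force: [0.4, 0.4, -2.8]
finger_gap: 0.066
gripper_force: 45.0
```

```bash
python3 meas.py
```

```text
t 22.8 tcp [0.4742 0.1008 0.1574] x-axis yaw -173.12 zax [ 0. -0. -1.] F [-0.22 -0.36 -2.55] M [ 0.132 -0.082  0.006] gap 0.0659 g 44.99936364591122
My tool [-0.131 -0.097 -0.08  -0.042 -0.085 -0.132 -0.167 -0.184 -0.153 -0.134
 -0.15  -0.119 -0.135 -0.097] mean [ 0.116 -0.109  0.003 -0.031  0.003 -2.934] sd [0.022 0.036 0.034 0.494 0.486 0.408]
```

>>> carry_out(
  rows=[
    [1,0.15,0,0,0],
    [1,0.3,0,0,0],
    [1,0.45,0,0,0],
    [1,0.5,0,0,0],
    [1,0.5,0,0,0],
    [1,0.5,0,0,0],
    [1,0.45,0,0,0],
    [1,0.35,0,0,0],
    [1,0.25,0,0,0],
    [1,0.15,0,0,0],
  ],
)

```text
time_s: 23.8
tcp_pos: [0.3664, 0.0879, 0.1575]
orientation: [-0.06, 0.998, -0.0, 0.0]
ft_force: [0.6, -0.6, -3.3]
finger_gap: 0.0659
gripper_force: 45.0
```

```bash
python3 meas.py
```

```text
t 24.5 tcp [0.3671 0.0879 0.1574] x-axis yaw -173.13 zax [ 0. -0. -1.] F [-0.09  0.09 -1.71] M [ 0.08  -0.088 -0.023] gap 0.0657 g 44.9993933737278
My tool [-0.049 -0.144 -0.132 -0.077 -0.09  -0.104 -0.157 -0.125 -0.143 -0.15
 -0.088 -0.099 -0.126 -0.097] mean [ 1.030e-01 -1.010e-01  2.000e-03  2.900e-02 -7.000e-02 -2.602e+00] sd [0.036 0.031 0.025 0.456 0.423 0.644]
```

>>> carry_out(
  rows=[
    [1,-0.15,0,0,0],
    [1,-0.3,0,0,0],
    [1,-0.45,0,0,0],
    [1,-0.5,0,0,0],
    [1,-0.5,0,0,0],
    [1,-0.5,0,0,0],
    [1,-0.45,0,0,0],
    [1,-0.35,0,0,0],
    [1,-0.25,0,0,0],
    [1,-0.15,0,0,0],
  ],
)

```text
time_s: 25.5
tcp_pos: [0.4749, 0.1009, 0.1573]
orientation: [-0.06, 0.998, -0.0, -0.0]
ft_force: [0.0, -0.2, -2.7]
finger_gap: 0.0658
gripper_force: 45.0
```

>>> carry_out(
  rows=[
    [1,-1,0,0,0],
    [1,1,0,0,0],
    [1,1,0,0,0],
    [1,0.85,0,0,0],
    [1,0.7,0,0,0],
    [1,0.5,0,0,0],
    [1,0.35,0,0,0],
    [1,0.2,0,0,0],
    [1,0,0,0,0],
    [1,0,0,0,0],
  ],
)

```text
time_s: 26.5
tcp_pos: [0.368, 0.0881, 0.1577]
orientation: [-0.06, 0.998, 0.0, 0.001]
ft_force: [0.1, -0.5, -2.6]
finger_gap: 0.0657
gripper_force: 45.0
```

```bash
python3 meas.py
```

```text
t 27.2 tcp [0.367  0.0879 0.1574] x-axis yaw -173.13 zax [ 0. -0. -1.] F [ 0.23 -0.32 -2.66] M [ 0.115 -0.219  0.02 ] gap 0.0655 g 44.99936409294605
My tool [-0.145 -0.11  -0.19  -0.186 -0.211 -0.218 -0.196 -0.218 -0.186 -0.185
 -0.239 -0.17  -0.197 -0.231] mean [ 0.113 -0.179  0.004  0.148 -0.199 -2.653] sd [0.034 0.033 0.037 0.491 0.41  0.546]
```

>>> carry_out(
  rows=[
    [1,-0.15,0,0,0],
    [1,-0.3,0,0,0],
    [1,-0.45,0,0,0],
    [1,-0.5,0,0,0],
    [1,-0.5,0,0,0],
    [1,-0.5,0,0,0],
    [1,-0.45,0,0,0],
    [1,-0.35,0,0,0],
    [1,-0.25,0,0,0],
    [1,-0.15,0,0,0],
  ],
)

```text
time_s: 28.2
tcp_pos: [0.4748, 0.1009, 0.1573]
orientation: [-0.06, 0.998, -0.0, -0.0]
ft_force: [-0.5, 0.5, -2.5]
finger_gap: 0.0657
gripper_force: 45.0
```

```bash
python3 meas.py
```

```text
t 28.9 tcp [0.4742 0.1008 0.1575] x-axis yaw -173.13 zax [ 0. -0. -1.] F [ 0.73 -0.64 -2.53] M [ 0.094 -0.146 -0.01 ] gap 0.0658 g 44.99939247965813
My tool [-0.294 -0.146 -0.149 -0.215 -0.193 -0.258 -0.13  -0.166 -0.185 -0.145
 -0.137 -0.126 -0.135 -0.156] mean [ 0.111 -0.162  0.009  0.15   0.138 -2.529] sd [0.025 0.049 0.024 0.44  0.444 0.371]
```

My at the same pose flips between about −0.08 and −0.18 depending on the shake, so carton A rattles. I'll hold it out beyond the far edge.

>>> carry_out(
  rows=[
    [1,-0.2,0,-0.2,0],
    [1,-0.4,0,-0.2,0],
    [1,-0.6,0,-0.1,0],
    [1,-0.7,0,0,0],
    [1,-0.7,0,0,0],
    [1,-0.7,0,0,0],
    [1,-0.6,0,0,0],
    [1,-0.5,0,0,0],
    [1,-0.4,0,0,0],
    [1,-0.2,0,0,0],
  ],
)

```text
time_s: 29.9
tcp_pos: [0.6247, 0.1189, 0.1724]
orientation: [-0.06, 0.998, -0.0, 0.0]
ft_force: [-0.4, -0.6, -2.8]
finger_gap: 0.0659
gripper_force: 45.0
```

>>> carry_out(
  rows=[
    [1,0,0,0,0],
    [1,0,0,0,0],
    [1,0,0,0,0],
    [1,0,0,0,0],
    [1,0,0,0,0],
    [1,0,0,0,0],
    [1,0,0,0,0],
    [1,0,0,0,0],
    [1,0,0,0,0],
    [1,0,0,0,0],
  ],
)

```text
time_s: 30.9
tcp_pos: [0.6232, 0.1188, 0.1724]
orientation: [-0.06, 0.998, -0.0, -0.0]
ft_force: [-0.9, -0.4, -2.5]
finger_gap: 0.0663
gripper_force: 45.0
```

Run:
```python
from h import *
show(robot.read_state())
a=robot.read_camera("scene")["color"];cv2.imwrite("pics/end.png",a[:,:,::-1])
```

```text
t 30.9 tcp [0.6232 0.1188 0.1724] x-axis yaw -173.12 zax [-0. -0. -1.] F [-0.9  -0.38 -2.54] M [ 0.129 -0.098  0.022] gap 0.0663 g 44.99935984611511
```

View pics/end.png

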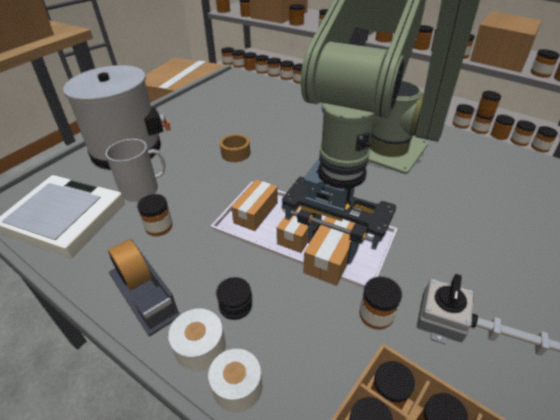

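The final view shows carton A held level beyond the tray's far edge at (330,250). The handle is square to the conduit at (455,290), and everything else stands where it was.

```bash
python3 -c "
from workcell import robot
print(robot.finish_job())"
```

```text
the job is handed in; nothing more can be done
None
```

I turned the isolator off, then found that carton A (left end of the row) is the one that rattles. I handed the job in at about 31 s with it held level, its middle about 60 mm past the tray's far edge and its underside about 14 cm above the bench; cartons B and C were never picked up.

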